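Unload the tested board from the test jig

ROBOT

A 7-joint arm with a two-finger parallel gripper is mounted at the origin on a cart in front of the work surface, level with it; the furniture and walls round the work are solid. World frame = base frame: x ahead of the robot, y to its left, z up, the work surface at z = 0. Lengths are in m, angles in rad, forces in N, time in s.
With the tool pointing down it reaches from about 0.4 to 0.85 m from the base axis. Payload 10.4 kg.
Tool frame: the origin (TCP) lies midway between the tips of the shut fingers; the grasp point (between the pads) lies 19 mm behind it; y points along the fingers, x is the direction in which the jaws open and shut, and the axes are right-handed (so a half turn about y gives the same grasp; the last joint's range is limited). The gripper opens to 87 mm and grips with 3 to 60 N. Pads are 19 mm wide; open, the fingers measure 117 mm over their backs; the gripper's body (75 mm by 190 mm) begins 51 mm behind the grasp point.
Start: joints at [1.181, 0.332, -0.065, 1.46, 0.022, 1.35, -0.088], TCP at [0.224, -0.583, 0.223] pointing down, gripper open.
Joint ranges: [-2.6, 2.6], [-0.5, 2.12], [-1.47, 1.34], [0.16, 2.42], [-1.27, 4.41], [0.06, 2.06], [-2.6, 2.6]. Speed limits (rad/s): [2.22, 2.22, 2.79, 2.79, 3.14, 3.14, 3.14].

INTERFACE

Orientations are given as a unit quaternion [x, y, z, w].
In Python, from bench import * gives the robot as it stands.
- The arm moves only by the tool jog_arm, never from a script. Its argument "commands" is a list of rows, each an object with "translation": the shift along the world's x, y, z in mm, a list of three; "twist": the turn about the world's z in rad. A call has 1 to 20 rows; each row shifts and turns the commanded pose from where the row before left it; what a row does not reach is not made up. A row lasts 1/10 s, in which the tool goes at most 50 mm and 8.59 degrees, less where a joint would pass 70% of its speed; a pose out of reach is approached as far as the arm can. A call is refused whole if a number of a shift passes 50 or a number of a turn 0.15, either way. A call with a gripper value outside its range is refused whole. "grip" is the closure, from 0 (fully open) to 1 (shut), set as the call begins (left out, the last holds). The fingers move at their own pace and stop on an object; "grip_force" is the grip in N (left out, the last holds). Time passes only in rows, so rows that do not move let the fingers close. It gives the time, the measured TCP pose, the force and the opening at its end, in the units of the state.
- read_state(): the state, without advancing time (a new reading comes with each control period).
- camera(name): name is "side" or "top"; returns a dict with "img" (480x640x3 uint8, red, green, blue), "fx", "fy", "cx", "cy" (pixels), "cam_to_world" (4x4, takes a point from camera to world coordinates). Camera axes: x right, y down, z forward; pixel columns grow to the right and rows downward; lengths in m; the calibration is good to about 2 mm. A picture is of the moment at which its call begins. There is no depth.
- close_job(): hands the job in, once; it reports no verdict.
The state is a dict: "time": time; "joint_positions": joint angles; "joint_vel": joint speeds; "joint_torque": joint torques, N m; "ee_pos": TCP position; "eef_rot": TCP orientation; "ft_force": force on the tool from outside, world axes, zero at the start; "torque": the same for the moment, N m; "width": finger opening in m.
Only numpy, scipy, OpenCV 4.12 (cv2) and the standard library are available. Lean on these libraries where they do the work, as an engineer would, in place of code of your own. Each camera call takes 0.05 s, during which the arm holds its last target.

TASK

The control board in the test jig has passed. Swing the jig's hinged probe bar up and right over until it rests open against its stop, then draw the board straight out of its guides towards the front of the jig and lay it gently, component side up, flat on the floor of the blue tray for tested boards. Do not drag the board while the bar is still down on it, leave the bar open, and leave the board waiting in the black tray and the other things on the bench where they are.

Things in the scene. Friction and masses are not known exactly. Their poses are not given: they have to be found in the camera images.
- test_jig: test jig fixed to the bench: dark grey base plate 96 x 124 mm, 12 mm high, two black guides, a hinged bar across them, a grey tester housing (112 mm wide, 47 mm high) at the rear from x = 58 mm. Origin on the bench below the middle of the loaded board; x points to the rear, -x is the open front where the board comes out; y to the hinge side; z up
- guide_mouth (a point): front end of the guides, middle, at the board's underside: jig x = 0, 22 mm above the bench. Guides run from here 54 mm to the rear; inner walls at y = +-26.5 mm. Each long board edge lies in a slot 4.5 mm high under a lip (4 mm over the edge, top 31 mm above the bench): the board only slides, it cannot be lifted out. From x = -5 mm forwards nothing stands under or beside the board
- probe_bar (a joint): angle of the hinged bar: about 0 when level across the board, pressing on it with its weight (two rubber feet, pins between); 1.57 upright; 1.83 open against its stop, leaning outwards. Light (0.25 kg), swings freely, falls shut if let go before upright, stays open by its own weight beyond about 1.65
- bar_handle (a point): middle of the bar's red round grip, 13 mm thick, 39 mm long, parallel to the jig's x axis, 144 mm from the hinge axis, at jig x = -26.5 mm. Bar down: at jig y = -92 mm, 42 mm above the bench, free all round. Bar open: at y = +89 mm, 181 mm above the bench. The bar itself (16 mm wide) meets the grip's rod 46 mm behind this point, at jig x = +20 mm
- bar_hinge (a point): point on the hinge axis, at jig x = +20 mm, y = +52 mm, 42 mm above the bench; axis parallel to jig x. Opening swings the grip from the jig's -y side up and over to its +y side. The clevis (49 mm high) and stop plate (56 mm high) stand round it at jig y = +40 to +66 mm, x = 0 to +40 mm
- work_board: green circuit board in the jig, about 50 g: plate 96 mm (x) by 50 mm (y), 3 mm thick, on four white legs 8 mm long. Origin mid-board at the level of the feet: plate 8 to 11 mm above it, highest part 22 mm. Axes as the jig's while loaded, plate then 22 to 25 mm above the bench. Its -x end (green terminal block) sticks 48 mm out of the guides: grip it there by the long edges, about x = -25 mm
- tested_tray: blue plastic tray for tested boards, empty, fixed on the bench: outside 156 mm (x) by 130 mm (y), inside 150 by 124 mm, walls 3 mm thick and 15 mm high, floor 3 mm above the bench. Origin at the middle of its underside
- waiting_tray: black tray of the same size and frame for boards not yet tested; it and the blue one may change places
- waiting_board: a second board of the same make and frame, lying in the black tray; to be left alone
- flux_jar: small jar with a green lid, 42 mm across, 37 mm high, standing behind the jig; origin at its foot; bystander
- side_cutters: side cutters with red handles, 119 mm long, lying on the bench; bystander
- heat_sink: black finned heat sink 25 x 40 x 22 mm on the bench; bystander
There are look-alikes about, which are no part of the job. Leave any purple look-alike of the work_board alone.

How it is judged:
By the outcome, as a careful person would: the job done as asked, in the order asked, and still so for the second after the job is handed in, with the robot touching nothing.
It also fails if it takes over 54 s, if anything falls off the work surface, if the arm or the gripper's body presses on something with over 40 N, if the wrist force passes 120 N, or if a joint passes its speed limit or range.

## Working session

There is one attempt and no reset: what is moved stays moved. The work goes in short steps, Python scripts to look and compute and a tool call to move; the robot and the scene stay as the last step left them, time stands still between calls to the robot, and variables do not carry over. Pictures are saved under pics/ and viewed, and the job is handed in when it is done.

Besides the shell and the picture viewer there is one more tool, called after "Emit:" as name(argument=value, ...) on one line, values as JSON. jog_arm: Moves the arm, as the interface text tells. Its arguments: {"type":"object","properties":{"commands":{"type":"array"},"grip":{"type":"number"},"grip_force":{"type":"number"}},"required":["commands"]}

```bash
mkdir -p pics; cat > h.py <<'E'
from bench import *
import numpy as np, cv2, pickle
def snap(n,tag):
    c=camera(n); cv2.imwrite(f'pics/{tag}.png',cv2.cvtColor(c['img'],cv2.COLOR_RGB2BGR)); pickle.dump(c,open(f'pics/{tag}.pkl','wb')); return c
def load(tag): return pickle.load(open(f'pics/{tag}.pkl','rb'))
def ray(c,u,v,z):
    M=np.array(c['cam_to_world']); d=M[:3,:3]@np.array([(u-c['cx'])/c['fx'],(v-c['cy'])/c['fy'],1]); o=M[:3,3]
    return o+d*(z-o[2])/d[2]
def proj(c,p):
    M=np.linalg.inv(np.array(c['cam_to_world'])); q=M[:3,:3]@np.array(p)+M[:3,3]
    return q[0]/q[2]*c['fx']+c['cx'], q[1]/q[2]*c['fy']+c['cy']
E
python3 - <<'E'
from h import *
for n in('top','side'):
    c=snap(n,n+'0'); print(n,c['fx'],np.round(c['cam_to_world'],3).tolist())
print(read_state())
E
```

```text
top 514.0463657834619 [[-0.135, -0.965, 0.225, 0.369], [-0.991, 0.131, -0.029, 0.018], [-0.002, -0.227, -0.974, 1.036], [0.0, 0.0, 0.0, 1.0]]
side 457.84430389043354 [[1.0, -0.027, 0.007, 0.555], [-0.021, -0.565, 0.825, -0.833], [-0.019, -0.824, -0.566, 0.643], [0.0, 0.0, 0.0, 1.0]]
{'time': 0.1, 'joint_positions': array([ 1.18138759,  0.33280133, -0.06465614,  1.46086631,  0.0215752 ,
        1.34987084, -0.08850518]), 'joint_vel': array([-0.00154236, -0.00291471,  0.00021889, -0.00314264,  0.00150119,
        0.00072444, -0.00137774]), 'joint_torque': array([ 1.07311989e-03, -6.24548793e+01,  2.39598833e-02, -3.90722573e+01,
       -6.15468970e-02,  3.64519574e-02,  1.20635573e-04]), 'ee_pos': array([ 0.22400711, -0.58311198,  0.22183366]), 'eef_rot': array([-0.5825595 ,  0.40080852, -0.40006099,  0.58303359]), 'ft_force': array([ 0.17436009, -0.99674774, -0.39076126]), 'torque': array([ 0.00187412,  0.00323295, -0.00502649]), 'width': 0.08726916938241917}
```

View pics/top0.png

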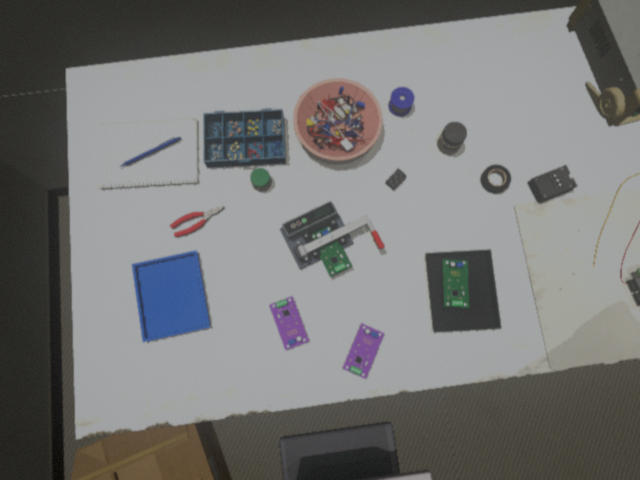

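View pics/side0.png

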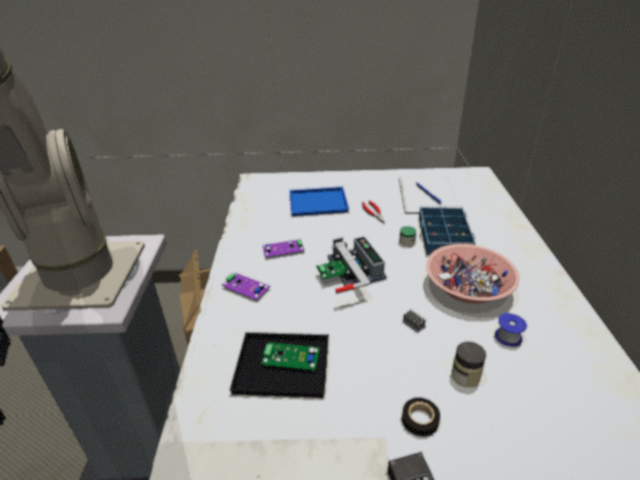

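```bash
python3 - <<'E'
from h import *
for t,(a,b,c_,d) in {'top0':(180,300,250,400),'side0':(220,320,300,400)}.items():
    i=cv2.imread(f'pics/{t}.png')[a:b,c_:d]; i=cv2.resize(i,None,fx=5.3 if 'top' in t else 7,fy=5.3 if 'top' in t else 5.9,interpolation=cv2.INTER_CUBIC) if 'top' in t else cv2.resize(i,None,fx=6,fy=6,interpolation=cv2.INTER_CUBIC)
    cv2.imwrite(f'pics/{t}_crop.png',i)
c=load('top0');s=load('side0')
hsv=cv2.cvtColor(c['img'],cv2.COLOR_RGB2HSV)
def comps(c,lo,hi,mn,name):
    hsv=cv2.cvtColor(c['img'],cv2.COLOR_RGB2HSV)
    m=cv2.inRange(hsv,lo,hi)
    k,l,st,ce=cv2.connectedComponentsWithStats(m)
    for i in range(1,k):
        if st[i,4]>=mn:
            r=cv2.minAreaRect(np.argwhere(l==i)[:,::-1].astype(np.float32))
            print(name,st[i].tolist(),np.round(ce[i],1),np.round(cv2.boxPoints(r),1).tolist())
for n,q in(('top',c),('side',s)):
    comps(q,(0,150,100),(8,255,255),20,n+' red'); comps(q,(172,150,100),(180,255,255),20,n+' red2')
    comps(q,(105,150,80),(120,255,255),400,n+' blue'); comps(q,(50,100,40),(80,255,255),60,n+' green')
E
```

```text
top red [373, 232, 8, 11, 21] [376.5 237.5] [[372.70001220703125, 232.6999969482422], [374.5, 231.6999969482422], [380.29998779296875, 241.8000030517578], [378.5, 242.89999389648438]]
top blue [138, 258, 70, 82, 4283] [171.9 297.7] [[131.5, 267.1000061035156], [196.89999389648438, 256.20001220703125], [209.0, 329.0], [143.60000610351562, 339.8999938964844]]
top green [443, 265, 25, 43, 466] [456.2 284.9] [[443.0, 265.0], [467.0, 265.0], [467.0, 307.0], [443.0, 307.0]]
side red [363, 205, 10, 10, 20] [367.4 209.8] [[362.0, 206.0], [363.5, 204.5], [372.5, 213.5], [371.0, 215.0]]
side red [483, 266, 8, 5, 24] [486.9 268.2] [[483.0, 266.0], [490.0, 266.0], [490.0, 270.0], [483.0, 270.0]]
side red [337, 284, 16, 8, 62] [345.2 287.7] [[336.1000061035156, 287.20001220703125], [351.79998779296875, 283.29998779296875], [352.8999938964844, 287.79998779296875], [337.20001220703125, 291.70001220703125]]
side blue [291, 188, 57, 27, 1294] [317.9 201.1] [[290.0, 190.89999389648438], [345.6000061035156, 186.8000030517578], [347.3999938964844, 210.8000030517578], [291.70001220703125, 214.89999389648438]]
side green [401, 227, 14, 10, 100] [407.7 231.6] [[400.29998779296875, 234.6999969482422], [402.0, 226.1999969482422], [414.79998779296875, 228.8000030517578], [413.20001220703125, 237.1999969482422]]
side green [318, 259, 30, 20, 314] [333.7 268.4] [[317.29998779296875, 266.29998779296875], [342.29998779296875, 256.29998779296875], [348.6000061035156, 272.0], [323.6000061035156, 282.0]]
side green [261, 341, 60, 30, 1017] [288.9 355.7] [[260.3999938964844, 364.6000061035156], [263.0, 340.1000061035156], [320.29998779296875, 346.20001220703125], [317.70001220703125, 370.70001220703125]]
```

View pics/top0_crop.png

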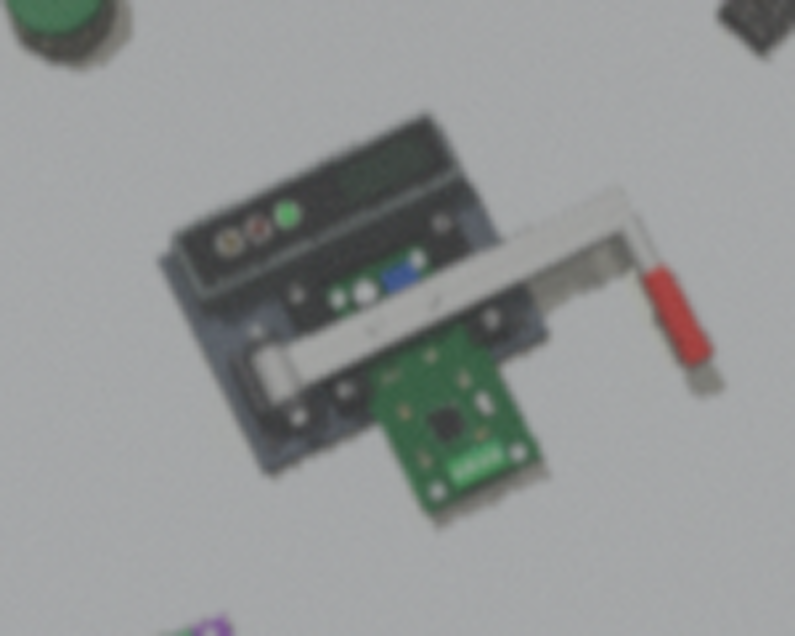

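View pics/side0_crop.png

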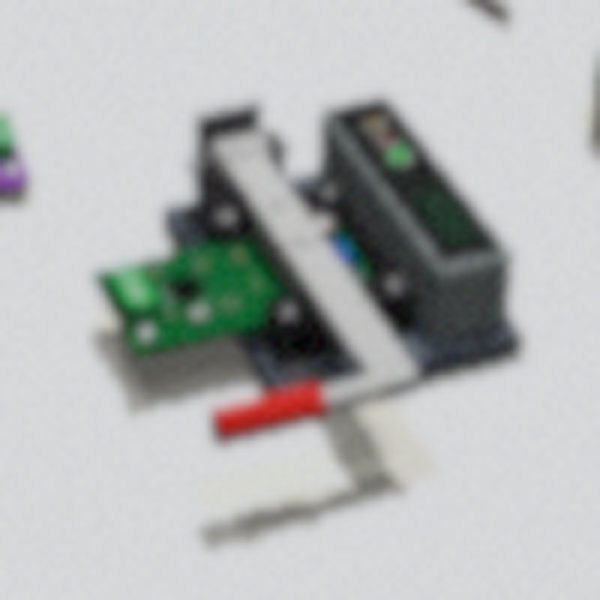

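```bash
python3 - <<'E'
from h import *
c=load('top0');s=load('side0')
T=lambda x,y:(250+x/5.3-.4,180+y/5.3-.4)
S=lambda x,y:(300+x/6-.4,220+y/6-.4)
P={}
for n,p,z in[('bL',(433,515),.025),('bR',(541,458),.025),('baseL',(268,470),.012),('baseR',(547,337),.012),('baseRL',(162,262),.012),('gF',(698,362),.045),('gB',(656,270),.045),('barEnd',(622,190),.047),('barHinge',(275,378),.05),('housL',(200,295),.047),('housR',(465,172),.047),('housRL',(172,235),.047),('housRR',(430,113),.047)]:
    P[n]=ray(c,*T(*p),z); print('T',n,np.round(P[n]*1000,1))
for n,p,z in[('gF',(218,420),.042),('gB',(322,395),.042),('bNear',(135,350),.022),('bFar',(100,275),.025)]:
    print('S',n,np.round(ray(s,*S(*p),z)*1000,1))
for a,b in[('bR','bL'),('baseR','baseL'),('barEnd','barHinge'),('housR','housL'),('housRR','housRL')]:
    d=P[b]-P[a]; print(a,b,np.linalg.norm(d[:2]),'yaw',np.arctan2(d[1],d[0])-np.pi/2)
for a,b in[('gF','gB'),('baseL','baseRL')]:
    d=P[b]-P[a]; print(a,b,np.linalg.norm(d[:2]),'yaw',np.arctan2(d[1],d[0]))
# blue tray, top corners
m=cv2.inRange(cv2.cvtColor(c['img'],cv2.COLOR_RGB2HSV),(105,120,50),(125,255,255))
k,l,st,ce=cv2.connectedComponentsWithStats(m);i=1+st[1:,4].argmax();print(st[i])
i2=cv2.resize(cv2.imread('pics/top0.png')[240:350,120:220],None,fx=5.5,fy=5.5,interpolation=cv2.INTER_CUBIC);cv2.imwrite('pics/tray.png',i2)
i2=cv2.resize(cv2.imread('pics/side0.png')[170:230,270:370],None,fx=7,fy=7,interpolation=cv2.INTER_CUBIC);cv2.imwrite('pics/trays.png',i2)
E
```

```text
T bL [537.1 -26.5  25. ]
T bR [553.2 -70.   25. ]
T baseL [565.   32.9  12. ]
T baseR [602.3 -80.5  12. ]
T baseRL [652.2  63.4  12. ]
T gF [ 577.7 -131.6   45. ]
T gB [ 614.9 -121.7   45. ]
T barEnd [ 647.  -113.7   47. ]
T barHinge [591.8  25.4  50. ]
T housL [627.9  49.2  47. ]
T housR [662.  -55.9  47. ]
T housRL [652.4  56.9  47. ]
T housRR [687.  -46.1  47. ]
S gF [ 579.8 -129.1   42. ]
S gB [ 615.5 -117.6   42. ]
S bNear [552.5 -66.   22. ]
S bFar [540.3 -25.3  25. ]
bR bL 0.0463151196375118 yaw 0.3545655013699718
baseR baseL 0.11934619490061625 yaw 0.317676176254281
barEnd barHinge 0.1496467070164828 yaw 0.37767297465533023
housR housL 0.11056935989529439 yaw 0.3140121920726573
housRR housRL 0.10858680064792119 yaw 0.32387345835576786
gF gB 0.038462306291027766 yaw 0.26055694644645333
baseL baseRL 0.09231293949751881 yaw 0.33650874497863453
[ 133  252   77   89 5028]
```

View pics/tray.png

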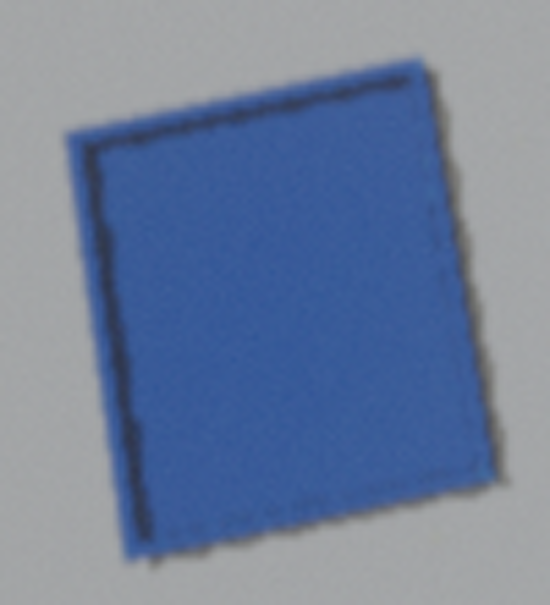

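View pics/trays.png

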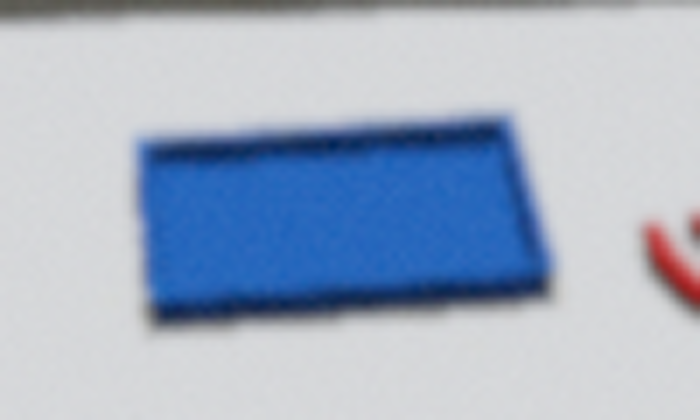

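```bash
python3 - <<'E'
from h import *
from scipy.spatial.transform import Rotation as R
c=load('top0');s=load('side0')
print(np.round(R.from_quat(read_state()['eef_rot']).as_matrix(),3))
T=lambda x,y:(120+x/5.5-.4,240+y/5.5-.4)
Q=[ray(c,*T(*p),.015)*1000 for p in[(68,135),(422,60),(495,482),(128,558)]]
print(np.round(Q,1), np.round(np.mean(Q,0),1))
for i in range(4):
    d=Q[(i+1)%4]-Q[i]; print(np.linalg.norm(d[:2]),np.arctan2(d[1],d[0]))
S=lambda x,y:(270+x/7-.4,170+y/7-.4)
Q=[ray(s,*S(*p),.015)*1000 for p in[(138,142),(510,118),(550,275),(150,302)]]
print('side',np.round(Q,1), np.round(np.mean(Q,0),1))
for t,p,z in[('purpleA',(290,322),.01),('purpleA2',(302,347),.01),('pA0',(282,297),.01),('purpleB',(364,350),.01),('pB0',(372,324),.01),('cut',(197,222),.01),('jar',(261,180),.037),('blk',(456,284),.01)]:
    print(t,np.round(ray(c,*p,z)*1000))
yaw=.323;ex=np.array([np.cos(yaw),np.sin(yaw)]);ey=np.array([-ex[1],ex[0]]);O=np.array([591,-32])
for n,a in[('handle',(-26.5,-92)),('open',(-26.5,89)),('gripb',(-30,0)),('out',(-100,0))]: print(n,np.round(O+a[0]*ex+a[1]*ey,1))
E
```

```text
[[ 0.359 -0.     0.933]
 [-0.933  0.001  0.359]
 [-0.001 -1.    -0.   ]]
[[618.8 369.1  15. ]
 [629.5 237.7  15. ]
 [471.5 224.3  15. ]
 [462.4 355.9  15. ]] [545.5 296.7  15. ]
131.80962475362088 -1.4899161058329948
158.4955737650748 -3.0568155918795794
131.9802794160063 1.6399256415116545
156.94418087076903 0.08378627640400622
side [[463.4 351.9  15. ]
 [618.7 364.4  15. ]
 [627.3 234.3  15. ]
 [473.6 222.1  15. ]] [545.8 293.2  15. ]
purpleA [461.  67.  10.]
purpleA2 [409.  49.  10.]
pA0 [512.  76.  10.]
purpleB [387. -70.  10.]
pB0 [435. -94.  10.]
cut [691. 233.  10.]
jar [754.  89.  37.]
blk [ 491. -274.   10.]
handle [ 595.1 -127.7]
open [537.6  44. ]
gripb [562.6 -41.5]
out [496.2 -63.7]
```

Emit:
jog_arm(commands=[{"translation":[20,26,0],"twist":-0.044},{"translation":[23,29,0],"twist":0},{"translation":[24,29,0],"twist":0},{"translation":[24,29,0],"twist":0},{"translation":[24,29,0],"twist":0},{"translation":[24,29,0],"twist":0},{"translation":[24,29,0],"twist":0},{"translation":[24,29,0],"twist":0},{"translation":[24,29,0],"twist":0},{"translation":[24,29,0],"twist":0},{"translation":[24,29,-5],"twist":0},{"translation":[24,29,-10],"twist":0},{"translation":[24,29,-10],"twist":0},{"translation":[24,29,-15],"twist":0},{"translation":[24,29,-20],"twist":0},{"translation":[17,24,-20],"twist":0},{"translation":[0,0,0],"twist":0}], grip=0.5, grip_force=10)

```text
time: 1.8
ee_pos: [0.5962, -0.1218, 0.1391]
eef_rot: [-0.575, 0.413, -0.409, 0.575]
ft_force: [-0.5, 0.3, 0.6]
width: 0.0438
```

```bash
python3 - <<'E'
from h import *
snap('side','side1');snap('top','top1');s=read_state();print(s['time'],s['ee_pos'],s['width'],s['joint_positions'])
a=cv2.imread('pics/side1.png');b=cv2.imread('pics/top1.png')
cv2.imwrite('pics/both1.png',np.hstack([cv2.resize(a[100:350,200:500],(400,333)),cv2.resize(b[120:370,200:500],(400,333))]))
E
```

```text
1.9 [ 0.59583811 -0.12681453  0.14165881] 0.04340621744124014 [ 0.46726215  0.38663963 -0.41802262  1.58778472  0.16439798  1.20394659
 -1.22933927]
```

View pics/both1.png

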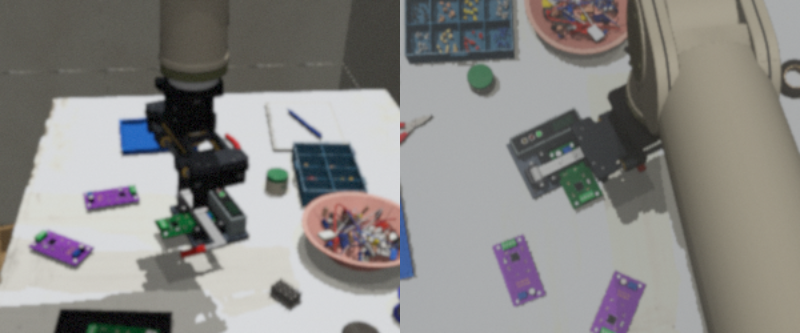

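```bash
python3 - <<'E'
from h import *
a=cv2.imread('pics/side1.png')
cv2.imwrite('pics/s1c.png',cv2.resize(a[130:310,290:430],None,fx=3.3,fy=3.3,interpolation=cv2.INTER_CUBIC))
c=load('side1')
for z in(.02,.1,.15,.2,.3):print(z,proj(c,[.596,-.127,z]))
E
```

```text
0.02 (np.float64(343.8692272867831), np.float64(296.95761058673804))
0.1 (np.float64(344.0391286869344), np.float64(265.8514874409037))
0.15 (np.float64(344.154386004701), np.float64(244.7497877685448))
0.2 (np.float64(344.27747238956533), np.float64(222.21471600483056))
0.3 (np.float64(344.5505557222024), np.float64(172.21769557699992))
```

View pics/s1c.png

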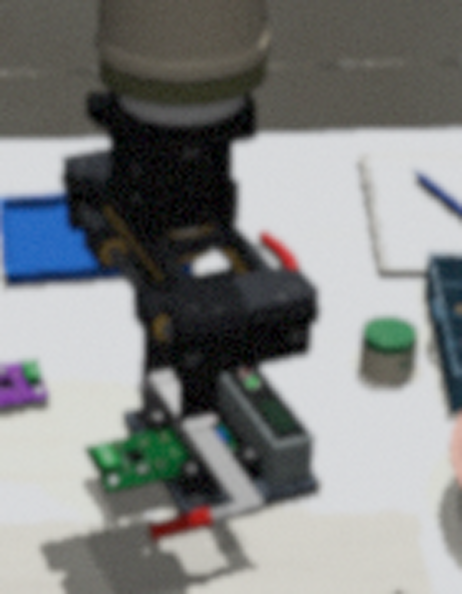

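```bash
python3 - <<'E'
from h import *
c=load('side1')
# near end of body: TCP + 95mm along -jig y
p=np.array([.596,-.127])+.095*np.array([.317,-.948])
for z in(.2,.22,.24,.26,.28,.3):print(z,np.round(proj(c,[*p,z])), 'cropv',(proj(c,[*p,z])[1]-130)*3.3)
E
```

```text
0.2 [365. 251.] cropv 397.94781594529866
0.22 [366. 241.] cropv 365.0963970521436
0.24 [366. 230.] cropv 331.2351657672996
0.26 [367. 220.] cropv 296.316834718124
0.28 [367. 209.] cropv 260.29111722508526
0.3 [367. 198.] cropv 223.1044856731588
```

Emit:
jog_arm(commands=[{"translation":[0,0,-30],"twist":0},{"translation":[0,0,-30],"twist":0},{"translation":[0,0,-25],"twist":0},{"translation":[0,0,-20],"twist":0},{"translation":[0,0,-11],"twist":0},{"translation":[0,0,0],"twist":0},{"translation":[0,0,0],"twist":0}])

```text
time: 2.6
ee_pos: [0.5967, -0.1282, 0.0277]
eef_rot: [-0.574, 0.413, -0.414, 0.574]
ft_force: [-0.3, 0.3, 0.9]
width: 0.0435
```

Emit:
jog_arm(commands=[{"translation":[0,0,0],"twist":0},{"translation":[0,0,0],"twist":0},{"translation":[0,0,0],"twist":0},{"translation":[0,0,0],"twist":0},{"translation":[0,0,0],"twist":0},{"translation":[0,0,0],"twist":0}], grip=1, grip_force=10)

```text
time: 3.2
ee_pos: [0.5961, -0.1272, 0.0267]
eef_rot: [-0.574, 0.413, -0.413, 0.574]
ft_force: [-0.7, 1.8, 0.8]
width: 0.0123
```

```bash
python3 - <<'E'
from h import *
snap('side','side2');s=read_state();print(s['time'],s['ee_pos'],s['width'],s['ft_force'])
a=cv2.imread('pics/side2.png')
cv2.imwrite('pics/s2c.png',cv2.resize(a[180:320,290:430],None,fx=4,fy=4,interpolation=cv2.INTER_CUBIC))
# arc
p=s['ee_pos']*1000
E
```

```text
3.25 [ 0.59614718 -0.12713433  0.02662664] 0.012585884363382113 [-1.31852385  0.85628517  1.47616456]
```

View pics/s2c.png

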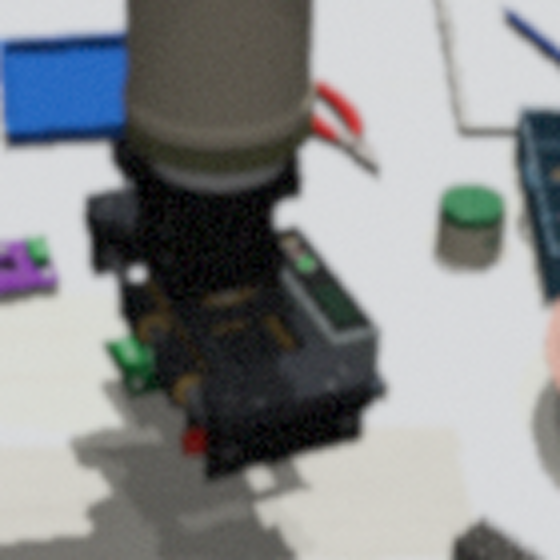

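```bash
python3 - <<'E'
import numpy as np
t=np.linspace(0,1.83,23); y=144*(1-np.cos(t)); z=144*np.sin(t)
P=np.round(np.c_[-.317*y,.948*y,z]);
print(np.diff(P,axis=0).astype(int).tolist(),P[-1])
E
```

```text
[[0, 0, 12], [-1, 2, 12], [0, 2, 12], [-2, 3, 11], [-1, 5, 11], [-2, 5, 11], [-2, 5, 10], [-2, 7, 10], [-2, 8, 9], [-3, 8, 8], [-3, 8, 8], [-3, 10, 7], [-3, 9, 6], [-4, 11, 5], [-3, 10, 5], [-4, 11, 3], [-4, 11, 2], [-3, 11, 2], [-4, 12, 0], [-4, 11, -1], [-4, 11, -1], [-3, 12, -3]] [-57. 172. 139.]
```

Emit:
jog_arm(commands=[{"translation":[0,0,12],"twist":0},{"translation":[-1,2,12],"twist":0},{"translation":[0,2,12],"twist":0},{"translation":[-2,3,11],"twist":0},{"translation":[-1,5,11],"twist":0},{"translation":[-2,5,11],"twist":0},{"translation":[-2,5,10],"twist":0},{"translation":[-2,7,10],"twist":0},{"translation":[-2,8,9],"twist":0},{"translation":[-3,8,8],"twist":0},{"translation":[-3,8,8],"twist":0}])

```text
time: 4.35
ee_pos: [0.5792, -0.0774, 0.1433]
eef_rot: [0.574, -0.412, 0.416, -0.573]
ft_force: [2.5, -8.8, 7.9]
width: 0.0124
```

Emit:
jog_arm(commands=[{"translation":[-3,10,7],"twist":0},{"translation":[-3,9,6],"twist":0},{"translation":[-4,11,5],"twist":0},{"translation":[-3,10,5],"twist":0},{"translation":[-4,11,3],"twist":0},{"translation":[-4,11,2],"twist":0}])

```text
time: 4.95
ee_pos: [0.5574, -0.0128, 0.1709]
eef_rot: [0.574, -0.412, 0.414, -0.574]
ft_force: [-0.2, -2.4, 7.3]
width: 0.0122
```

Emit:
jog_arm(commands=[{"translation":[-3,11,2],"twist":0},{"translation":[-4,12,0],"twist":0},{"translation":[-4,11,-1],"twist":0},{"translation":[-4,11,-1],"twist":0},{"translation":[-3,10,-3],"twist":0},{"translation":[0,0,0],"twist":0}])

```text
time: 5.55
ee_pos: [0.5385, 0.0438, 0.1659]
eef_rot: [0.574, -0.413, 0.413, -0.574]
ft_force: [-3.4, 0.7, 5.8]
width: 0.0125
```

```bash
python3 - <<'E'
from h import *
snap('side','side3');snap('top','top3');s=read_state();print(s['time'],s['ee_pos'],s['width'],s['ft_force'])
a=cv2.imread('pics/side3.png');b=cv2.imread('pics/top3.png')
cv2.imwrite('pics/both3.png',np.hstack([cv2.resize(a[150:320,260:430],(400,400)),cv2.resize(b[150:320,240:410],(400,400))]))
E
```

```text
5.65 [0.53852056 0.04372027 0.16595641] 0.01253793269214479 [-3.90029579  0.85872033  7.17435902]
```

View pics/both3.png

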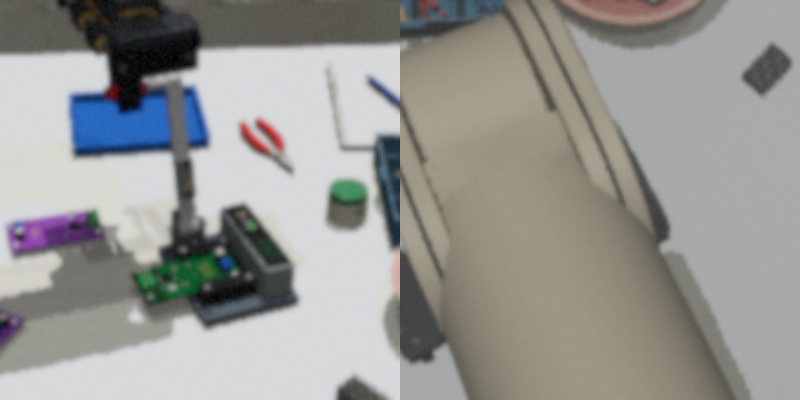

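Emit:
jog_arm(commands=[{"translation":[0,0,0],"twist":0},{"translation":[0,0,0],"twist":0},{"translation":[0,0,0],"twist":0},{"translation":[0,0,0],"twist":0},{"translation":[0,0,15],"twist":0},{"translation":[0,0,30],"twist":0},{"translation":[0,0,20],"twist":0}], grip=0.5)

```text
time: 6.35
ee_pos: [0.5396, 0.0428, 0.2334]
eef_rot: [-0.573, 0.413, -0.414, 0.574]
ft_force: [0.3, 0.4, 0.2]
width: 0.0434
```

```bash
python3 - <<'E'
from h import *
snap('side','side4');s=read_state();print(s['time'],s['ee_pos'],s['width'],s['ft_force'])
a=cv2.imread('pics/side4.png')
cv2.imwrite('pics/s4c.png',cv2.resize(a[150:300,270:420],(600,600),interpolation=cv2.INTER_CUBIC))
E
```

```text
6.4 [0.5408591  0.04300747 0.23647097] 0.043064279764763735 [ 0.83725458 -0.02043561  2.51440944]
```

View pics/s4c.png

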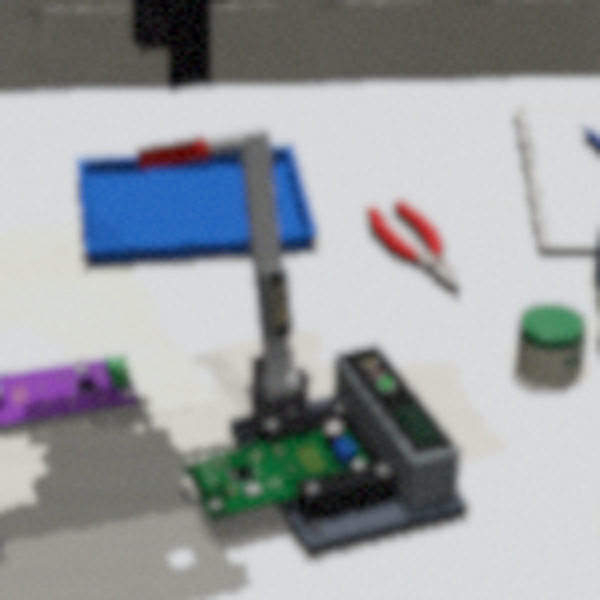

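Emit:
jog_arm(commands=[{"translation":[-12,-27,0],"twist":0},{"translation":[-12,-27,0],"twist":0},{"translation":[-12,-27,0],"twist":0},{"translation":[-12,-27,0],"twist":0},{"translation":[0,0,-30],"twist":0},{"translation":[0,0,-35],"twist":0},{"translation":[0,0,-35],"twist":0},{"translation":[0,0,-35],"twist":0},{"translation":[0,0,-35],"twist":0},{"translation":[0,0,-20],"twist":0},{"translation":[0,0,0],"twist":0},{"translation":[0,0,0],"twist":0}], grip=0)

```text
time: 7.6
ee_pos: [0.4918, -0.0654, 0.0417]
eef_rot: [-0.574, 0.413, -0.413, 0.574]
ft_force: [0.1, 0.6, 0.0]
width: 0.087
```

```bash
python3 - <<'E'
from h import *
from scipy.spatial.transform import Rotation as R
snap('side','side5');snap('top','top5');s=read_state();print(s['time'],s['ee_pos'],s['width'],s['ft_force']);x=R.from_quat(s['eef_rot']).as_matrix()[:,0];print(np.arctan2(x[1],x[0]))
a=cv2.imread('pics/side5.png');b=cv2.imread('pics/top5.png')
cv2.imwrite('pics/both5.png',np.hstack([cv2.resize(a[150:300,250:400],(400,400)),cv2.resize(b[150:320,240:410],(400,400))]))
E
```

```text
7.7 [ 0.4924602  -0.06557186  0.04238217] 0.08708355083202043 [ 0.27189063  0.22709234 -0.05262545]
-1.2480997300840093
```

View pics/both5.png

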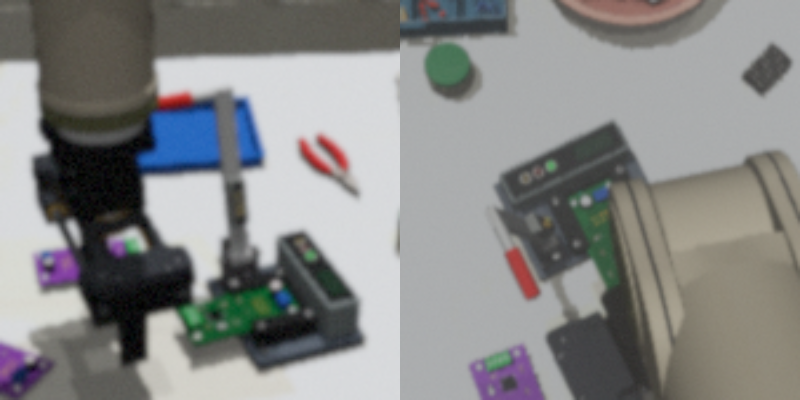

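Emit:
jog_arm(commands=[{"translation":[0,0,-16],"twist":0},{"translation":[0,0,-10],"twist":0},{"translation":[14,5,0],"twist":0},{"translation":[16,5,0],"twist":0},{"translation":[16,5,0],"twist":0},{"translation":[14,5,0],"twist":0},{"translation":[11,4,0],"twist":0},{"translation":[0,0,0],"twist":0},{"translation":[0,0,0],"twist":0}])

```text
time: 8.6
ee_pos: [0.5618, -0.0415, 0.0146]
eef_rot: [0.574, -0.413, 0.413, -0.574]
ft_force: [-0.0, 0.2, -0.9]
width: 0.0868
```

```bash
python3 - <<'E'
from h import *
snap('side','side6');snap('top','top6');s=read_state();print(s['time'],s['ee_pos'],s['width'],s['ft_force'])
a=cv2.imread('pics/side6.png');b=cv2.imread('pics/top6.png')
cv2.imwrite('pics/both6.png',np.hstack([cv2.resize(a[170:300,270:400],(400,400)),cv2.resize(b[170:300,250:380],(400,400))]))
E
```

```text
8.7 [ 0.56151941 -0.04186913  0.01457505] 0.0871604593267979 [-0.11699464  0.36669283 -0.06970409]
```

View pics/both6.png

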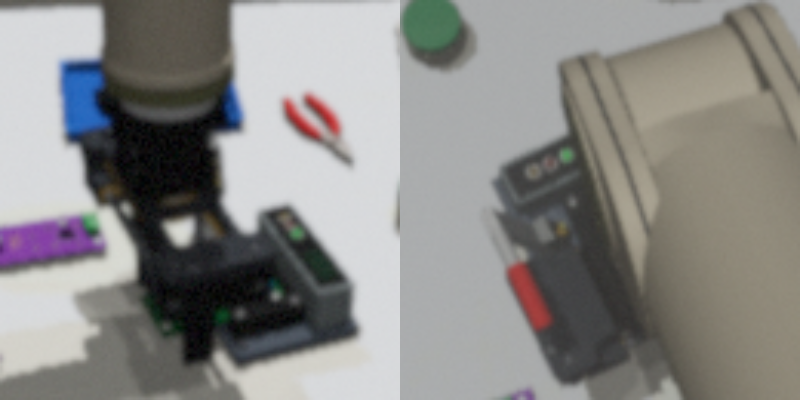

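Emit:
jog_arm(commands=[{"translation":[0,0,2],"twist":0},{"translation":[0,0,0],"twist":0},{"translation":[0,0,0],"twist":0},{"translation":[0,0,0],"twist":0},{"translation":[0,0,0],"twist":0},{"translation":[0,0,0],"twist":0}], grip=1, grip_force=20)

```text
time: 9.3
ee_pos: [0.5621, -0.0414, 0.0166]
eef_rot: [0.574, -0.413, 0.413, -0.574]
ft_force: [0.2, -1.3, 1.5]
width: 0.0494
```

Emit:
jog_arm(commands=[{"translation":[-4.7,-1.6,0],"twist":0},{"translation":[-7.6,-2.5,0],"twist":0},{"translation":[-7.6,-2.6,0],"twist":0},{"translation":[-7.6,-2.5,0],"twist":0}])

```text
time: 9.7
ee_pos: [0.5337, -0.051, 0.0165]
eef_rot: [0.574, -0.413, 0.413, -0.574]
ft_force: [1.1, -0.3, -0.9]
width: 0.0491
```

Emit:
jog_arm(commands=[{"translation":[-9.5,-3.2,0],"twist":0},{"translation":[-9.5,-3.2,0],"twist":0},{"translation":[-9.5,-3.1,0],"twist":0},{"translation":[-9.5,-3.2,0],"twist":0},{"translation":[-9.5,-3.2,0],"twist":0},{"translation":[0,0,0],"twist":0}])

```text
time: 10.3
ee_pos: [0.4858, -0.0673, 0.0165]
eef_rot: [0.574, -0.414, 0.413, -0.573]
ft_force: [0.2, -0.5, -1.2]
width: 0.0493
```

```bash
python3 - <<'E'
from h import *
snap('side','side7');snap('top','top7');s=read_state();print(s['time'],s['ee_pos'],s['width'],s['ft_force'])
a=cv2.imread('pics/side7.png');b=cv2.imread('pics/top7.png')
cv2.imwrite('pics/both7.png',np.hstack([cv2.resize(a[170:300,250:380],(400,400)),cv2.resize(b[170:300,250:380],(400,400))]))
E
```

```text
10.4 [ 0.48729129 -0.06664758  0.01675249] 0.04951798006093944 [-0.23839483  0.34473963 -0.30672424]
```

View pics/both7.png

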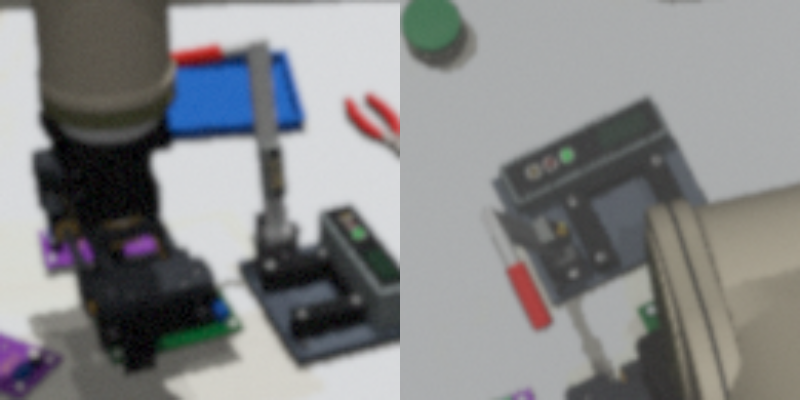

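Emit:
jog_arm(commands=[{"translation":[0,0,12],"twist":0},{"translation":[0,0,24],"twist":0},{"translation":[0,0,30],"twist":0},{"translation":[0,0,30],"twist":0},{"translation":[0,0,30],"twist":0},{"translation":[0,0,30],"twist":0},{"translation":[0,0,30],"twist":0},{"translation":[0,0,20],"twist":0},{"translation":[0,0,10],"twist":0},{"translation":[0,0,0],"twist":0}])

```text
time: 11.4
ee_pos: [0.4879, -0.0663, 0.234]
eef_rot: [-0.574, 0.412, -0.414, 0.574]
ft_force: [0.9, -0.8, -1.2]
width: 0.0492
```

```bash
python3 - <<'E'
from h import *
snap('side','side8');s=read_state();print(s['time'],s['ee_pos'],s['width'],s['ft_force'])
a=cv2.imread('pics/side8.png')
cv2.imwrite('pics/s8.png',cv2.resize(a[60:300,200:440],(600,600)))
E
```

```text
11.45 [ 0.48729413 -0.06634698  0.23260911] 0.049047493281793544 [ 0.31802991  0.0818561  -1.41335397]
```

View pics/s8.png

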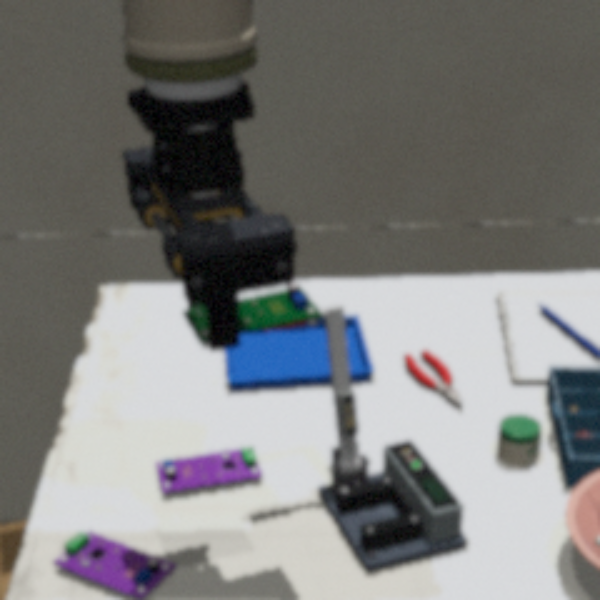

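Emit:
jog_arm(commands=[{"translation":[1,14,0],"twist":-0.01},{"translation":[2,24,0],"twist":-0.02},{"translation":[2,28,0],"twist":-0.02},{"translation":[2,30,0],"twist":-0.02},{"translation":[2,30,0],"twist":-0.02},{"translation":[3,30,0],"twist":-0.02},{"translation":[3,30,0],"twist":-0.02},{"translation":[3,30,0],"twist":-0.02},{"translation":[2,30,0],"twist":-0.02},{"translation":[2,30,0],"twist":-0.02},{"translation":[2,30,0],"twist":-0.02},{"translation":[2,28,0],"twist":-0.02},{"translation":[1,16,0],"twist":-0.011},{"translation":[1,9,0],"twist":0},{"translation":[0,0,0],"twist":0},{"translation":[0,0,0],"twist":0}])

```text
time: 13.05
ee_pos: [0.5152, 0.2915, 0.2319]
eef_rot: [0.52, -0.479, 0.479, -0.519]
ft_force: [0.6, -0.2, -0.3]
width: 0.0493
```

Emit:
jog_arm(commands=[{"translation":[0,0,-15],"twist":0},{"translation":[0,0,-30],"twist":0},{"translation":[0,0,-35],"twist":0},{"translation":[0,0,-35],"twist":0},{"translation":[0,0,-30],"twist":0},{"translation":[0,0,-20],"twist":0},{"translation":[0,0,-15],"twist":0},{"translation":[0,0,0],"twist":0},{"translation":[0,0,0],"twist":0}])

```text
time: 13.95
ee_pos: [0.5154, 0.2923, 0.053]
eef_rot: [-0.52, 0.479, -0.479, 0.52]
ft_force: [0.2, -1.4, -0.1]
width: 0.0492
```

```bash
python3 - <<'E'
from h import *
from scipy.spatial.transform import Rotation as R
snap('side','side9');snap('top','top9');s=read_state();print(s['time'],s['ee_pos'],s['width'],s['ft_force']);x=R.from_quat(s['eef_rot']).as_matrix()[:,0];print(np.arctan2(x[1],x[0])+np.pi/2)
a=cv2.imread('pics/side9.png');b=cv2.imread('pics/top9.png')
cv2.imwrite('pics/both9.png',np.hstack([cv2.resize(a[140:240,260:360],(400,400)),cv2.resize(b[230:360,110:240],(400,400))]))
E
```

```text
14.05 [0.5159247  0.29281589 0.0538753 ] 0.04887739387462305 [-0.05111706  0.42909505 -0.20002639]
0.08160089847362229
```

View pics/both9.png

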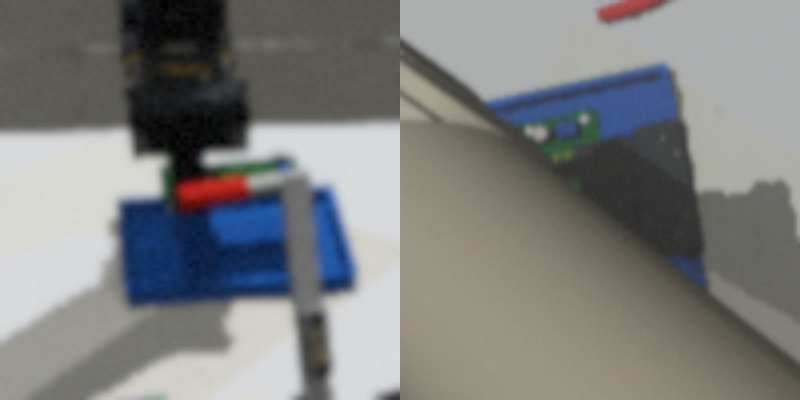

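Emit:
jog_arm(commands=[{"translation":[0,0,-15],"twist":0},{"translation":[0,0,-14],"twist":0},{"translation":[0,0,-8],"twist":0},{"translation":[0,0,-4],"twist":0},{"translation":[0,0,-2],"twist":0},{"translation":[0,0,-2],"twist":0},{"translation":[0,0,0],"twist":0},{"translation":[0,0,0],"twist":0}])

```text
time: 14.85
ee_pos: [0.5154, 0.2926, 0.0079]
eef_rot: [-0.52, 0.479, -0.479, 0.52]
ft_force: [-0.7, 0.5, -1.2]
width: 0.0492
```

Emit:
jog_arm(commands=[{"translation":[0,0,-1],"twist":0},{"translation":[0,0,-0.5],"twist":0},{"translation":[0,0,0],"twist":0},{"translation":[0,0,0],"twist":0}])

```text
time: 15.25
ee_pos: [0.5156, 0.2927, 0.0067]
eef_rot: [-0.52, 0.479, -0.479, 0.52]
ft_force: [-0.5, -0.5, 5.6]
width: 0.0493
```

Emit:
jog_arm(commands=[{"translation":[0,0,-0.4],"twist":0},{"translation":[0,0,0],"twist":0},{"translation":[0,0,0],"twist":0}])

```text
time: 15.55
ee_pos: [0.5157, 0.2927, 0.0065]
eef_rot: [-0.52, 0.479, -0.479, 0.52]
ft_force: [-0.6, -1.2, 8.0]
width: 0.0494
```

Emit:
jog_arm(commands=[{"translation":[0,0,0],"twist":0},{"translation":[0,0,0],"twist":0},{"translation":[0,0,0],"twist":0},{"translation":[0,0,0],"twist":0},{"translation":[0,0,8],"twist":0},{"translation":[0,0,20],"twist":0},{"translation":[0,0,40],"twist":0},{"translation":[0,0,45],"twist":0},{"translation":[0,0,45],"twist":0},{"translation":[0,0,45],"twist":0},{"translation":[-30,30,30],"twist":0},{"translation":[-40,40,20],"twist":0},{"translation":[-30,40,20],"twist":0},{"translation":[-20,45,0],"twist":0},{"translation":[-10,45,0],"twist":0},{"translation":[-10,45,0],"twist":0},{"translation":[0,0,0],"twist":0}], grip=0.25)

```text
time: 17.25
ee_pos: [0.3859, 0.5093, 0.2715]
eef_rot: [0.523, -0.478, 0.476, -0.521]
ft_force: [-0.8, -0.7, -0.4]
width: 0.0653
```

```bash
python3 - <<'E'
from h import *
snap('side','side10');snap('top','top10');s=read_state();print(s['time'],s['ee_pos'],s['width'],s['ft_force'])
a=cv2.imread('pics/side10.png');b=cv2.imread('pics/top10.png')
cv2.imwrite('pics/both10.png',np.hstack([cv2.resize(a[140:290,260:410],(400,400)),cv2.resize(b[160:350,120:310],(400,400))]))
cv2.imwrite('pics/t10.png',b)
E
```

```text
17.35 [0.3895948  0.50528946 0.27196928] 0.06514183458600577 [-0.32699973 -1.27287056  0.63564143]
```

View pics/both10.png

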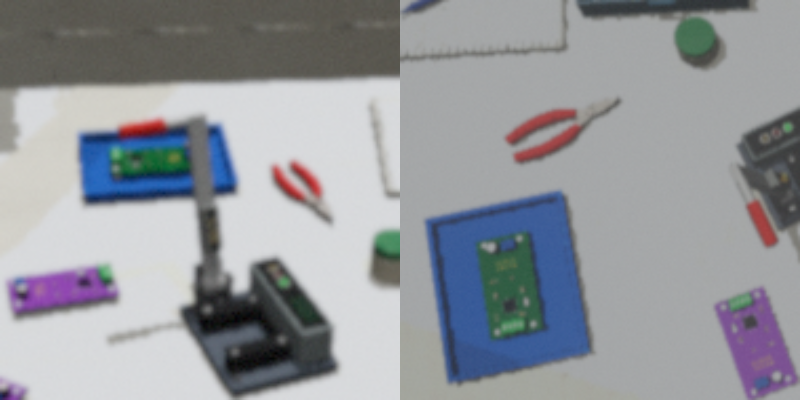

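View pics/t10.png

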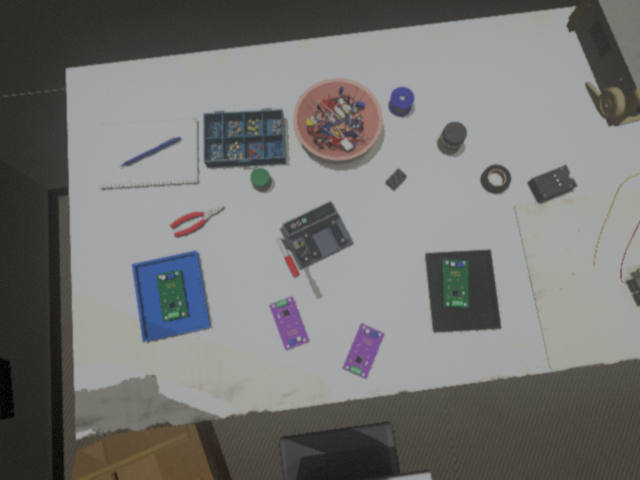

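The board lies component side up in the middle of the blue tray (top view, about pixel (173, 295)). The bar is open with the grip at about (290, 262), and everything else is where it was. I'll hand the job in.

```bash
python3 -c "
from bench import *
print(close_job())"
```

```text
the job is handed in; nothing more can be done
None
```

The job is done and handed in at about 17.4 s of the 54 s allowed.

**What I did:**
- I swung the probe bar up and over by its red grip to about 1.82 rad and released it, and it stayed open.
- I then gripped the board by its long edges at jig x ≈ -31 mm and drew it straight out. Measured forces were about 1 N throughout the pull.
- I carried it over the open bar and lowered it into the blue tray, stopping at a contact force of 8 N before letting go.

**Last checks:**
- The final top and side pictures show the board flat and component side up in the middle of the blue tray, with the bar open and the arm clear of everything.
- By eye, the waiting board, the purple look-alikes, the jar, the cutters and the heat sink are all where they started.
- During the swing the measured force reached about 12 N.
- The side and top views disagreed by about 3 mm in y on the grip, board and tray, so I used averages. Both grasps and the placing went as planned with them.
- No check failed. I did not measure the bar's final angle directly; that it rests against its stop is judged from the picture.

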